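Snap the orange press stud shut with the bench pliers

TASK

Pick up the tag stand with the orange press stud, slide it in from the front, its foot low under the jaws, and stand it on the worktop midway between the open jaws of the bench pliers with the stud facing one of the jaws, and let it go. Then squeeze the two red handles of the pliers together until the stud clicks shut, and let the handles spring open again; leave the stand between the jaws. Close the stud only with the pliers, and leave the blue stand alone.

Things in the scene. Friction and masses are not known exactly. Their poses are not given: they have to be found in the camera images.
- orange_grip (a point): Loose white tag stand, orange band and stud, 98 mm tall, 130 g. Point: centre of its grip block (14 mm in x, 28 in y, 30 tall), 84 mm above its underside. Below: plate 8 mm thick (x -10 to -2), 30 wide; foot 56 x 44 x 10 mm. The stud's cap (20 mm across, 6 thick) sits on the plate's +x face, axis x, 38 mm above the underside. Plate to cap: x -10 to +10 mm open; 14 mm in all when shut.
- orange_stud (a joint): The orange stud's cap: 0 m = open (as at the start), 0.006 m = snapped shut. It takes about 10 N to press along its axis, and stays where it was pressed; the pliers, squeezed right to their stop, press it home.
- pliers_jaw (a point): Point midway between the two black jaw pads of the bench pliers, 40 mm above bare worktop. x points from pivot to jaw tips, jaws close along y. Pads: 28 mm long in x, 28 to 50 mm above the worktop, about 41 mm apart open, 14 shut; a stand's foot is wider and must come in below them, from +x (the front, open). Pivot at x = -65 mm on a fixed block (to x = -51 mm), bolt head 57 mm high.
- pliers_grip (a point): Point midway between the two red handles of the pliers, where to squeeze them from above, closing along y; 145 mm from pliers_jaw towards -x, same axes, 40 mm above bare worktop. Here the handles measure about 58 mm over their outsides open, 22 mm shut; they are 24 mm tall, 28 to 52 mm above the worktop, and run 30 mm in front of and 45 mm behind the point.
- pliers_lever (a joint): Closing angle of either handle (both move together): 0 rad = open, 0.225 rad = fully closed, against its stop. A spring opens them; closing them on the stud takes about 12 N on each handle, so the gripper can simply be shut on them with 20 N or more.
- blue_grip (a point): The same tag stand in blue (blue band and blue press stud), the point likewise at the centre of its grip block, 84 mm above its underside. To be left alone.
Mind the look-alikes: they are no part of the job. Leave any black or pink look-alike of the part that bears orange_grip alone.

How it is judged:
By the outcome, as a careful person would: the job done as asked, in the order asked, and still so for the second after the job is handed in, with the robot touching nothing.
It also fails if it takes over 45 s, if anything falls off the work surface, if the arm or the gripper's body presses on something with over 40 N, if the wrist force passes 120 N, or if a joint passes its speed limit or range.

ROBOT

A 6-joint arm with a two-finger parallel gripper is mounted at the origin on the work surface; the furniture and walls round the work are solid. World frame = base frame: x ahead of the robot, y to its left, z up, the work surface at z = 0. Lengths are in m, angles in degrees, forces in N, time in s.
With the tool pointing down it reaches from about 0.35 to 0.85 m from the base axis. Payload 8.1 kg.
Tool frame: the origin (TCP) lies on the front face of the gripper's body, between the roots of the fingers; the fingertips stand bot.tip_reach ahead of it and the grasp point (between the pads) lies 54 mm ahead of it (bot.tip_reach is the distance from the TCP to the fingertips, in m); z points along the fingers, y is the line along which they close (so a half turn about z gives the same grasp; the last joint's range is limited). The gripper opens to 85 mm and grips with 20 to 120 N. Pads are 22 mm wide; open, the fingers measure 114 mm over their backs; the gripper's body (76 mm by 85 mm) begins 54 mm behind the grasp point. The pads swing forward as they close: fully open they stand 13 mm farther back than shut.
Start: joints at [71.711, 7.471, 85.268, -0, 87.261, -4.893], TCP at [0.139, 0.584, 0.304] pointing down, gripper open.
Joint ranges: [-169.43, 169.43], [-51.17, 129.36], [1.28, 143.12], [-76.62, 256.62], [0, 156.53], [-152.29, 152.29]. Speed limits (degrees/s): [136.94, 136.94, 159.86, 180, 180, 180].

INTERFACE

Orientations are given as a 3x3 rotation matrix whose columns are the frame's x, y, z axes.
In Python, from cell import bot, vision gives the robot as it stands.
- The arm moves only by the tool arm_command, never from a script. Its argument "rows" is a list of rows, each a list of 5 numbers: the opening, from -1 (shut) to 1 (fully open), then the shift along the tool's x, y, z in m, then the turn about the tool's z in degrees. A call has 1 to 10 rows; each row is the pose to reach, as a shift and turn from the pose commanded when the call began, along the tool's axes at that moment; what a row does not reach only later rows make up. A row lasts 1/10 s, in which the tool goes at most 50 mm and 8.59 degrees, less where a joint would pass 70% of its speed; a pose out of reach is approached as far as the arm can. A call with a gripper value outside its range is refused whole. The fingers move at their own pace and stop on an object; "force" is the grip in N (left out, the last holds). Time passes only in rows, so rows that repeat a pose let the fingers close. It gives the time, the measured TCP pose, the force, the opening and the grip force at its end, in the units of the state.
- bot.observe(): the state, without advancing time (a new reading comes with each control period).
- vision.get_image(name): name is "side" or "top"; returns (picture, depth): 480x640x3 uint8, red, green, blue; 480x640 float32, m along the optical axis (not along the pixel's ray), 0 where there is no reading.
- vision.get_calibration(name): a dict with "fovy" (degrees; the focal length in pixels is half the picture's height over the tangent of half this angle, whatever the lens; pixels are square), "cx", "cy" (the principal point, pixels), "extrinsics" (4x4, takes a point from camera to world coordinates). Camera axes: x right, y up, looking along -z (the intrinsics and any distortion apply to the point x, -y, -z); pixel columns grow to the right and rows downward; lengths in m; the calibration is good to about 2 mm. A picture is of the moment at which its call begins. get_calibration takes no time and is no camera call.
- bot.hand_in(): hands the job in; it is judged then, once.
The state is a dict: "t": time; "joint_positions": joint angles; "dq": joint speeds; "joint_torque": joint torques, N m; "position": TCP position; "tcp_rot": TCP orientation; "force": force on the tool from outside, world axes, zero at the start; "wrist_torque": the same for the moment, N m; "finger_gap": finger opening in m; "grasp_force": force on a finger pad.
Only numpy, scipy, OpenCV 4.12 (cv2) and the standard library are available. Lean on these libraries where they do the work, as an engineer would, in place of code of your own. Each camera call takes 0.05 s, during which the arm holds its last target. There are 200 camera calls.

## Working session

There is one attempt and no reset: what is moved stays moved. The work goes in short steps, Python scripts to look and compute and a tool call to move; the robot and the scene stay as the last step left them, time stands still between calls to the robot, and variables do not carry over. Pictures are saved under pics/ and viewed, at most 10 in all, crops included, and the job is handed in when it is done.

Besides the shell and the picture viewer there is one more tool, called after "Call:" by a JSON object that holds its "op" and its "data", one argument or row to a line. arm_command: Moves the arm, as the interface text tells. Its arguments: {"type":"object","properties":{"rows":{"type":"array"},"force":{"type":"number"}},"required":["rows"]}

```bash
mkdir -p pics; ls; cat > h.py <<'E'
import numpy as np, cv2
from cell import bot, vision
def grab(n,tag):
    im,d=vision.get_image(n); cv2.imwrite(f'pics/{n}_{tag}.png',im[:,:,::-1]); np.savez(f'pics/{n}_{tag}.npz',im=im,d=d); return im,d
def load(n,tag):
    z=np.load(f'pics/{n}_{tag}.npz'); return z['im'],z['d']
def cal(n):
    c=vision.get_calibration(n); f=240/np.tan(np.radians(c['fovy'])/2); return c,f,np.array(c['extrinsics'])
def pts(n,d,u,v):
    c,f,T=cal(n); z=d[v,u]; p=np.stack([(u-c['cx'])/f*z,-(v-c['cy'])/f*z,-z,np.ones_like(z)],-1); return (p@T.T)[...,:3]
def plane(n,u,v,h):
    c,f,T=cal(n); r=T[:3,:3]@np.array([(u-c['cx'])/f,-(v-c['cy'])/f,-1]); o=T[:3,3]; return o+r*(h-o[2])/r[2]
E
python3 - <<'E'
from h import *
for n in('top','side'):
    im,d=grab(n,'0'); c=vision.get_calibration(n); print(n,c,(d>0).mean())
print(bot.observe(),bot.tip_reach)
E
```

```text
pics
top {'fovy': 52.99941514638505, 'cx': 317.65626730813466, 'cy': 237.21778877507026, 'extrinsics': array([[ 0.01859256,  0.99081521, -0.13393854,  0.39767349],
       [-0.9997126 ,  0.01639511, -0.01749075,  0.10490898],
       [-0.01513416,  0.13422524,  0.99083527,  0.90794744],
       [ 0.        ,  0.        ,  0.        ,  1.        ]])} 0.9958984375
side {'fovy': 47.612101566172825, 'cx': 314.51072709296966, 'cy': 236.9064026373179, 'extrinsics': array([[ 0.80317061,  0.24622614, -0.5424847 , -0.02773399],
       [-0.59558634,  0.31058132, -0.74082127, -0.63573005],
       [-0.01392395,  0.91810235,  0.39609872,  0.47535383],
       [ 0.        ,  0.        ,  0.        ,  1.        ]])} 0.9228515625
{'t': 0.1, 'joint_positions': array([ 7.17097387e+01,  7.51292094e+00,  8.53230438e+01, -2.81514882e-03,
        8.72617137e+01, -4.89372951e+00]), 'dq': array([ 0.01052345, -0.04019502, -0.20217747, -0.01532121,  0.10226679,
        0.0007218 ]), 'joint_torque': array([ 8.19093002e-04, -5.70951140e+01, -5.01944733e+01, -2.61841051e-04,
        8.17223859e-03,  3.86624663e-06]), 'position': array([0.1388943 , 0.58331655, 0.30292688]), 'tcp_rot': array([[-9.72790434e-01,  2.31686280e-01, -4.88423924e-04],
       [ 2.31686774e-01,  9.72789067e-01, -1.63408194e-03],
       [ 9.65390890e-05, -1.70278064e-03, -9.99998546e-01]]), 'force': array([-0.11154077, -0.35376306,  0.97942159]), 'wrist_torque': array([-0.02973515, -0.03406622,  0.02702618]), 'grasp_force': 0.0, 'finger_gap': 0.08516616877112634} 0.0726
```

View pics/top_0.png

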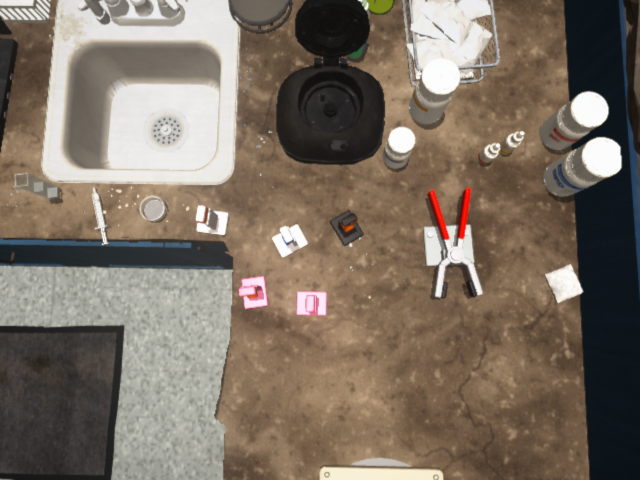

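View pics/side_0.png

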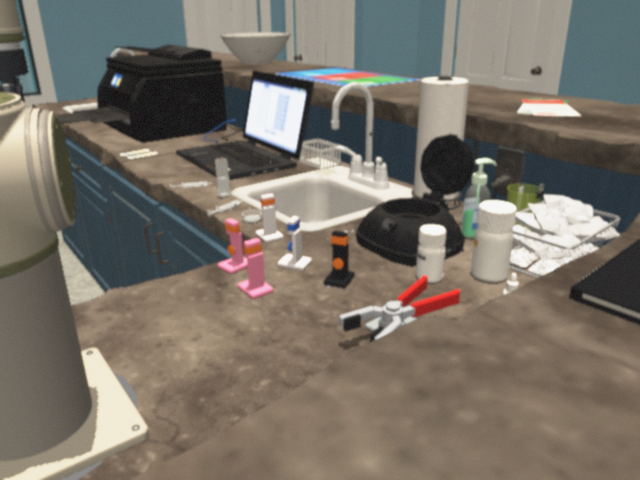

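The top view shows the pliers at about (455,250), with the jaws down towards the robot and the handles up. The candidates in the top view are:
- White/orange stand at (211,220), side view (268,218)
- Blue stand at (290,240)
- Black look-alike with orange stud at (347,228)
- Pink look-alike with orange stud at (253,293)
- Plain pink stand at (311,303)

I choose the white/orange one at (211,220).

```bash
python3 - <<'E'
from h import *
a,da=load('top','0'); b,db=load('side','0')
R=lambda x:cv2.resize(x,(390,290),interpolation=cv2.INTER_CUBIC)
o=np.vstack([np.hstack([R(a[192:250,180:258]),R(b[185:252,235:325])]),np.hstack([R(a[180:305,385:530]),R(b[270:345,330:470])])])
cv2.imwrite('pics/crop0.png',o[:,:,::-1])
v,u=np.mgrid[192:250,180:258]; p=pts('top',da,u.ravel(),v.ravel())
hsv=cv2.cvtColor(a,cv2.COLOR_RGB2HSV)
print('table z', np.median(pts('top',da,*[g.ravel() for g in np.mgrid[380:420,320:360]])[:,2]))
m=p[:,2]>.075; q=p[m]; print('stand top',m.sum(),q.mean(0),q.min(0),q.max(0),cv2.minAreaRect((q[:,:2]*1000).astype(np.float32)))
m=(p[:,2]>.004)&(p[:,2]<.03); q=p[m]; print('low',m.sum(),q.min(0),q.max(0),cv2.minAreaRect((q[:,:2]*1000).astype(np.float32)))
# pliers red handles
m=((hsv[...,0]<6)|(hsv[...,0]>174))&(hsv[...,1]>180)&(hsv[...,2]>120); m[:180]=0;m[300:]=0;m[:,:400]=0
n,l,s,c=cv2.connectedComponentsWithStats(m.astype(np.uint8))
for i in range(1,n):
    if s[i,4]>50:
        v,u=np.nonzero(l==i); p=pts('top',da,u,v); print('handle',s[i],np.median(p,0)); 
        r=cv2.minAreaRect(np.stack([u,v],1).astype(np.float32)); print(cv2.boxPoints(r).tolist())
v,u=np.mgrid[182:305,415:495]; p=pts('top',da,u.ravel(),v.ravel()); 
for lo,hi in((.006,.02),(.02,.035),(.035,.045),(.045,.054),(.054,.08)):
    m=(p[:,2]>lo)&(p[:,2]<hi); print(lo,m.sum(),p[m].mean(0),p[m].min(0),p[m].max(0))
E
```

```text
table z -0.0018320871666811511
stand top 204 [0.52916267 0.29848929 0.17678953] [0.39767349 0.10490898 0.07506028] [0.55930101 0.33063882 0.90794744] ((468.9742431640625, 222.62759399414062), (273.6194152832031, 29.970935821533203), 52.54623794555664)
low 411 [0.52099805 0.2940104  0.0041275 ] [0.6005162  0.3744479  0.02983272] ((551.0579223632812, 326.0171813964844), (81.9705810546875, 66.693359375), 27.30107879638672)
handle [459 188  12  50 283] [ 0.56442104 -0.14431272  0.04902438]
[[458.20135498046875, 236.75018310546875], [465.0484619140625, 187.451171875], [470.98944091796875, 188.27630615234375], [464.142333984375, 237.5753173828125]]
handle [429 190  20  49 282] [ 0.5600077  -0.09800978  0.04930901]
[[428.36773681640625, 190.8312225341797], [433.82366943359375, 189.10829162597656], [449.05792236328125, 237.35011291503906], [443.60198974609375, 239.0730438232422]]
0.006 575 [ 0.51266318 -0.11854299  0.00769848] [ 0.47066294 -0.17045717  0.00600804] [ 0.54754582 -0.07777345  0.01948416]
0.02 142 [ 0.51164383 -0.11990037  0.03074911] [ 0.41395682 -0.15656773  0.02004673] [ 0.6065759  -0.0812268   0.03497642]
0.035 549 [ 0.48759592 -0.12585137  0.04177639] [ 0.41090996 -0.17162045  0.0350127 ] [ 0.6073775  -0.08082884  0.04498834]
0.045 1224 [ 0.50371645 -0.12292267  0.04819818] [ 0.41093898 -0.1729045   0.04500146] [ 0.60853141 -0.08123293  0.05397467]
0.054 84 [ 0.48656783 -0.12634301  0.05566225] [ 0.4779365  -0.13645477  0.05400386] [ 0.49601678 -0.11667427  0.05903345]
```

View pics/crop0.png

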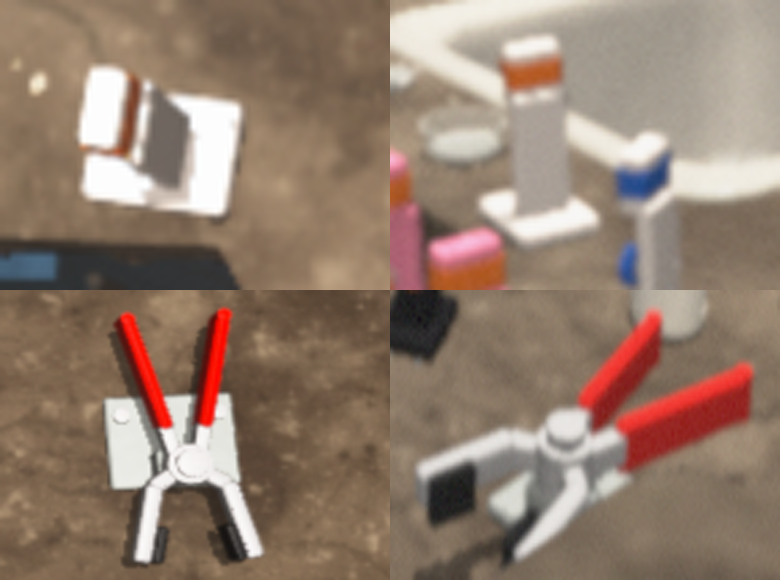

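The crop confirms the white stand with the orange band. Its stud is hidden on the far (+y) side, and the plate's back faces -y. Next I measure its pose and the pliers' axes accurately.

```bash
python3 - <<'E'
from h import *
a,da=load('top','0')
# foot / block outlines by colour + height
u,v=np.meshgrid(np.arange(190,235),np.arange(200,240)); p=pts('top',da,u.ravel(),v.ravel()).reshape(u.shape+(3,)); ok=da[v,u]>0
white=(a[v,u].min(-1)>150)
m=ok&white&(p[...,2]>.085)&(p[...,2]<.11); q=p[m]; print('block top',m.sum(),q.mean(0),(q.max(0)+q.min(0))/2,cv2.minAreaRect((q[:,:2]*1000).astype(np.float32)))
m2=ok&white&(p[...,2]<.03)&(p[...,2]>.003); q=p[m2]; print('foot',m2.sum(),q.mean(0),cv2.minAreaRect((q[:,:2]*1000).astype(np.float32)))
mm=((white)).astype(np.uint8)
cs,_=cv2.findContours(mm,cv2.RETR_EXTERNAL,cv2.CHAIN_APPROX_NONE); c=max(cs,key=cv2.contourArea)[:,0]+[190,200]
h=cv2.convexHull(c)[:,0]; ap=cv2.approxPolyDP(h[:,None],2.5,True)[:,0]; print(ap.tolist())
for x in ap: print(x,plane('top',*x,.01).round(4),plane('top',*x,.098).round(4))
for r in range(0,40,1): print(''.join('T' if m[r,k] else 'f' if m2[r,k] else 'w' if white[r,k] else '.' for k in range(45)))
E
```

```text
block top 123 [0.54549073 0.3220264  0.09634326] [0.54549804 0.32219207 0.09411381] ((545.5521850585938, 322.3030700683594), (13.587420463562012, 28.029985427856445), 86.73846435546875)
foot 355 [0.54014817 0.31579173 0.0082094 ] ((545.9673461914062, 322.8606872558594), (56.13655471801758, 43.5285530090332), 83.72736358642578)
[[198, 205], [227, 212], [224, 234], [196, 230]]
[198 205] [0.5773 0.3501 0.01  ] [0.5597 0.3261 0.098 ]
[227 212] [0.5646 0.294  0.01  ] [0.5482 0.2755 0.098 ]
[224 234] [0.5223 0.2979 0.01  ] [0.5101 0.279  0.098 ]
[196 230] [0.529  0.3514 0.01  ] [0.5162 0.3272 0.098 ]
.............................................
.............................................
.............................................
.............................................
.............................................
........wwwwww...............................
........TTTTTTT..............................
.......wTTTTTTT..............................
.......TTTTTTTTT...w.........................
.......TTTTTTTT....ww........................
.......TTTTTTTT....w..................
[... 641 characters left out ...]
ff........
.......fffffffffw..........ffffffffff........
.......ffffffffffw.........ffffffffff........
.......ffffffffffffw.......ffffwffff.........
......wfffffffffffffw.....ffffffffff.........
......ffffffffffffffff....ffffffffff.........
......ffffffffffffffffffffffffffffff.........
.......fffffffffffffffffffffffffffff.........
.............ffffffffffffffffffffffw.........
.....................ffffffffffffff..........
............................fffffff..........
.............................................
.............................................
.............................................
.............................................
.............................................
```

```bash
python3 - <<'E'
from h import *
a,da=load('top','0')
u,v=np.meshgrid(np.arange(415,495),np.arange(182,305)); p=pts('top',da,u.ravel(),v.ravel()).reshape(u.shape+(3,)); z=p[...,2]
m=z>.053; print('bolt',m.sum(),p[m].mean(0))
hs=cv2.cvtColor(a,cv2.COLOR_RGB2HSV)[v,u]; red=((hs[...,0]<6)|(hs[...,0]>174))&(hs[...,1]>180)&(hs[...,2]>120)
n,l=cv2.connectedComponents(red.astype(np.uint8)); 
L=[]
for i in range(1,n):
    if (l==i).sum()<50: continue
    q=np.array([plane('top',uu,vv,.052) for uu,vv in zip(u[l==i],v[l==i])])
    vx,vy,x,y=cv2.fitLine(q[:,:2].astype(np.float32),cv2.DIST_L2,0,.01,.01).ravel(); print('handle',vx,vy,x,y,q.min(0),q.max(0),'ang',np.degrees(np.arctan2(vy,vx))); L.append((vx,vy,x,y))
jaw=(v>258)&(z>.03)&(z<.06)
n,l=cv2.connectedComponents(jaw.astype(np.uint8))
for i in range(1,n):
    if (l==i).sum()<50: continue
    q=p[l==i]; print('jaw',len(q),np.median(q,0),q.min(0),q.max(0))
base=(z>.004)&(z<.015)&(hs[...,1]<50)
print('base plate',cv2.minAreaRect((p[base][:,:2]*1000).astype(np.float32)))
E
```

```text
bolt 157 [ 0.46670007 -0.06276659  0.28868907]
handle 0.9861779 -0.16568987 0.5634208 -0.14332674 [ 0.51797893 -0.15414148  0.052     ] [ 0.60784419 -0.13254304  0.052     ] ang -9.5373125
handle 0.95980966 0.2806518 0.55932367 -0.096763216 [ 0.51570382 -0.11296537  0.052     ] [ 0.60316352 -0.08011054  0.052     ] ang 16.29911
jaw 852 [ 0.44237659 -0.12520572  0.04569688] [ 0.41090996 -0.1729045   0.03001065] [ 0.4797555  -0.08851392  0.05705967]
base plate ((509.4869079589844, -124.44596862792969), (74.33165740966797, 90.04536437988281), 3.5501174926757812)
```

```bash
cat >> h.py <<'E'
def go(x,y,z,ang):
    "shift (tool axes) and turn to bring TCP to x,y,z with tool y at world angle ang"
    s=bot.observe(); R=s['tcp_rot']; d=R.T@(np.array([x,y,z])-s['position'])
    a=np.degrees(np.arctan2(R[1,1],R[0,1])); print('shift',d.round(4),'turn',round(-((ang-a+90)%180-90),2),'now',s['position'].round(4),round(a,2),'t',s['t'],'F',s['force'].round(1),'gap',round(s['finger_gap'],4),'gf',s['grasp_force'])
E
python3 - <<'E'
from h import *
go(.5457,.3225,.24,84)
for z in(.04,.05): print(plane('top',444.5,290,z),plane('top',470.5,289,z))
im,d=load('top','0')
u,v=np.meshgrid(np.arange(430,490),np.arange(265,305)); dark=im[v,u].max(-1)<45
n,l,s,c=cv2.connectedComponentsWithStats(dark.astype(np.uint8)); print([(s[i].tolist(),c[i]+[430,265]) for i in range(1,n) if s[i,4]>8])
E
```

```text
shift [-0.4562 -0.1594  0.0632] turn -7.4 now [0.1389 0.5833 0.3029] 76.6 t 0.1 F [-0.1 -0.4  1. ] gap 0.0852 gf 0.0
[ 0.42363372 -0.10808073  0.04      ] [ 0.42625148 -0.15433659  0.04      ]
[ 0.42333462 -0.10562678  0.05      ] [ 0.42592222 -0.15134971  0.05      ]
[([36, 16, 8, 15, 54], array([469.25925926, 288.31481481]))]
```

Call:
{"op": "arm_command", "data": {
  "rows": [
    [1,-0.05,-0.017,0.007,-1],
    [1,-0.1,-0.035,0.014,-2],
    [1,-0.15,-0.052,0.021,-3],
    [1,-0.2,-0.07,0.028,-4],
    [1,-0.25,-0.087,0.035,-5],
    [1,-0.3,-0.105,0.042,-6],
    [1,-0.35,-0.122,0.049,-7],
    [1,-0.4,-0.14,0.056,-7.4],
    [1,-0.44,-0.154,0.061,-7.4],
    [1,-0.456,-0.159,0.063,-7.4]
  ],
  "force": 40
}}

```text
t: 1.1
position: [0.5476, 0.3209, 0.2398]
tcp_rot: [[-0.994, 0.106, -0.001], [0.106, 0.994, -0.001], [0.001, -0.001, -1.0]]
force: [-0.3, 1.8, -0.3]
finger_gap: 0.0855
grasp_force: 0.0
```

```bash
python3 - <<'E'
from h import *
go(.5457,.3225,.145,84)
E
```

```text
shift [0.002  0.0014 0.0948] turn -0.08 now [0.5476 0.3209 0.2398] 83.92 t 1.1 F [-0.3  1.8 -0.3] gap 0.0855 gf 0.0
```

Call:
{"op": "arm_command", "data": {
  "rows": [
    [1,0,0,0.02,0],
    [1,0,0,0.045,0],
    [1,0,0,0.07,0],
    [1,0,0,0.085,0],
    [1,0,0,0.095,0],
    [1,0,0,0.095,0]
  ]
}}

```text
t: 1.7
position: [0.5449, 0.3231, 0.1443]
tcp_rot: [[-0.995, 0.104, -0.002], [0.104, 0.995, -0.001], [0.002, -0.001, -1.0]]
force: [0.3, 0.9, 0.2]
finger_gap: 0.0853
grasp_force: 0.0
```

```bash
python3 - <<'E'
from h import *
go(.5457,.3225,.145,84)
grab('side','1')
a,_=load('side','1'); cv2.imwrite('pics/c1.png',cv2.resize(a[120:300,170:390],None,fx=3,fy=3)[:,:,::-1])
E
```

```text
shift [-0.0009 -0.0005 -0.0007] turn 0.01 now [0.5449 0.3231 0.1443] 84.01 t 1.7 F [0.3 0.9 0.2] gap 0.0853 gf 0.0
```

View pics/c1.png

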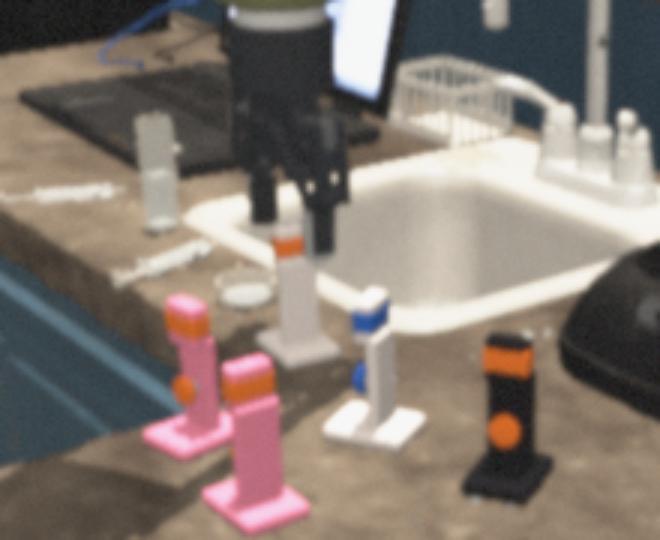

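The open fingers straddle the white/orange stand's grip block at crop (290,235), with the gap centred over it. I close with 40 N.

Call:
{"op": "arm_command", "data": {
  "rows": [
    [-1,0,0,0,0],
    [-1,0,0,0,0],
    [-1,0,0,0,0],
    [-1,0,0,0,0],
    [-1,0,0,0,0],
    [-1,0,0,0,0],
    [-1,0,0,0,0],
    [-1,0,0,0,0]
  ],
  "force": 40
}}

```text
t: 2.55
position: [0.5465, 0.3232, 0.1472]
tcp_rot: [[-0.995, 0.105, 0.002], [0.105, 0.995, 0.0], [-0.002, 0.0, -1.0]]
force: [-0.4, -2.6, 6.5]
finger_gap: 0.0136
grasp_force: 49.6
```

Call:
{"op": "arm_command", "data": {
  "rows": [
    [-1,0,0,-0.01,0],
    [-1,0,0,-0.03,0],
    [-1,0,0,-0.06,0],
    [-1,0,0,-0.09,0],
    [-1,0,0,-0.11,0],
    [-1,0,0,-0.12,0],
    [-1,0,0,-0.12,0]
  ]
}}

```text
t: 3.25
position: [0.5463, 0.3238, 0.2679]
tcp_rot: [[-0.995, 0.104, 0.003], [0.104, 0.995, 0.001], [-0.003, 0.002, -1.0]]
force: [-0.8, -0.1, -1.1]
finger_gap: 0.0133
grasp_force: 48.3
```

```bash
python3 - <<'E'
from h import *
go(.30,-.137,.265,93.4)
b,_=grab('side','2'); a,d=grab('top','2'); go(.30,-.137,.265,93.4)
R=lambda x:cv2.resize(x,(390,390),interpolation=cv2.INTER_CUBIC)
cv2.imwrite('pics/c2.png',np.hstack([R(b[80:240,190:350]),R(a[150:290,140:280])])[:,:,::-1])
E
```

```text
shift [ 0.1969 -0.484   0.0015] turn -9.39 now [0.5463 0.3238 0.2679] 84.01 t 3.25 F [-0.8 -0.1 -1.1] gap 0.0133 gf 48.325089745922014
shift [ 1.959e-01 -4.833e-01  3.000e-04] turn -9.39 now [0.5453 0.3232 0.2647] 84.01 t 3.35 F [-0.4 -0.4 -2.1] gap 0.013 gf 48.325679975096136
```

View pics/c2.png

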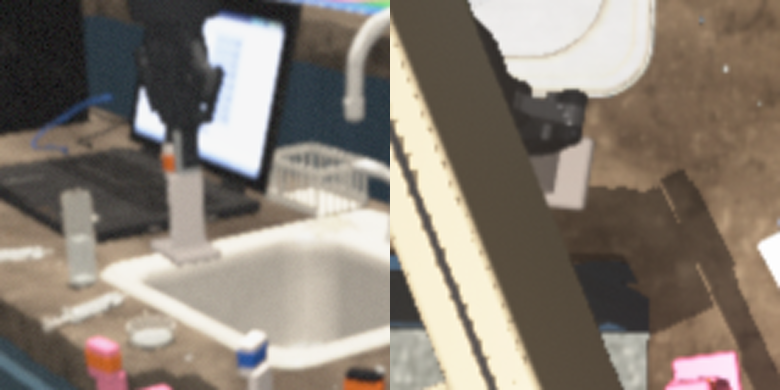

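The stand is held upright and clear of everything: side crop foot at (185,250), grip at (170,160). I carry it over to a point in front of the jaws.

```bash
python3 - <<'E'
from h import *
go(.35,-.134,.29,93.4)
E
```

```text
shift [ 0.1465 -0.4751 -0.0247] turn -9.39 now [0.5453 0.3232 0.2647] 84.01 t 3.35 F [-0.4 -0.4 -2.1] gap 0.013 gf 48.325679975096136
```

Call:
{"op": "arm_command", "data": {
  "rows": [
    [-1,0.006,-0.02,-0.012,-0.5],
    [-1,0.02,-0.065,-0.024,-2],
    [-1,0.034,-0.11,-0.025,-3],
    [-1,0.048,-0.155,-0.025,-4],
    [-1,0.062,-0.2,-0.025,-5],
    [-1,0.076,-0.245,-0.025,-6],
    [-1,0.09,-0.29,-0.025,-7],
    [-1,0.104,-0.335,-0.025,-8],
    [-1,0.118,-0.38,-0.025,-9],
    [-1,0.13,-0.42,-0.025,-9.4]
  ]
}}

```text
t: 4.35
position: [0.3708, -0.082, 0.2891]
tcp_rot: [[-0.998, -0.06, -0.002], [-0.06, 0.998, 0.001], [0.002, 0.001, -1.0]]
force: [1.2, -0.6, -0.9]
finger_gap: 0.0128
grasp_force: 45.7
```

```bash
python3 - <<'E'
from h import *
go(.35,-.134,.29,93.4)
E
```

```text
shift [ 0.0239 -0.0506 -0.0009] turn 0.05 now [ 0.3708 -0.082   0.2891] 93.45 t 4.35 F [ 1.2 -0.6 -0.9] gap 0.0128 gf 45.70535101738642
```

Call:
{"op": "arm_command", "data": {
  "rows": [
    [-1,0.012,-0.025,0,0],
    [-1,0.024,-0.05,0,0],
    [-1,0.024,-0.05,0.02,0],
    [-1,0.024,-0.05,0.05,0],
    [-1,0.024,-0.05,0.08,0],
    [-1,0.024,-0.05,0.105,0],
    [-1,0.024,-0.05,0.12,0],
    [-1,0.024,-0.05,0.12,0]
  ]
}}

```text
t: 5.15
position: [0.3491, -0.1307, 0.1668]
tcp_rot: [[-0.998, -0.059, -0.007], [-0.059, 0.998, 0.004], [0.007, 0.004, -1.0]]
force: [-0.1, -0.2, -1.4]
finger_gap: 0.0127
grasp_force: 45.9
```

```bash
python3 - <<'E'
from h import *
b,d=grab('side','3'); a,da=grab('top','3'); go(.424,-.1295,.154,93.4)
cv2.imwrite('pics/c3.png',np.hstack([cv2.resize(b[200:400,230:470],(480,400)),cv2.resize(a[220:360,380:490],(314,400))])[:,:,::-1])
v,u=np.nonzero((b.min(-1)>120)); p=pts('side',d,u,v)
m=(d[v,u]>0)&(np.abs(p[:,0]-.35)<.04)&(np.abs(p[:,1]+.134)<.04)&(p[:,2]<.05)&(p[:,2]>.005); q=p[m]; print(len(q),np.percentile(q,[1,5,50,95,99],axis=0).round(4))
m=(d>0)
E
```

```text
shift [-0.0731 -0.0021  0.016 ] turn 0.0 now [ 0.351  -0.1317  0.1701] 93.4 t 5.25 F [ 0.6 -0.  -0.9] gap 0.0131 gf 45.899266842752695
783 [[ 0.3243 -0.1599  0.0214]
 [ 0.3257 -0.1568  0.0246]
 [ 0.3387 -0.1417  0.0297]
 [ 0.3625 -0.1103  0.0467]
 [ 0.3675 -0.1067  0.0492]]
```

View pics/c3.png

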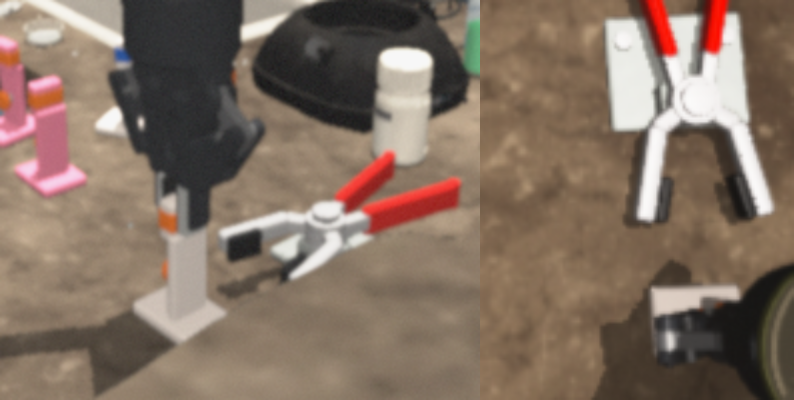

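```bash
python3 - <<'E'
from h import *
a,d=load('top','3')
u,v=np.meshgrid(np.arange(425,485),np.arange(312,350)); p=pts('top',d,u.ravel(),v.ravel()); c=a[v,u].reshape(-1,3)
m=(c.min(1)>100)&(d[v,u].ravel()>0)&(p[:,2]>.015)&(p[:,2]<.05); q=p[m]; print(len(q),np.percentile(q,[1,5,50,95,99],axis=0).round(4))
r=[q[(q[:,0]>x)&(q[:,0]<x+.004)] for x in np.arange(.345,.38,.004)]
print([(len(k),k[:,1].min().round(4),k[:,1].max().round(4)) for k in r if len(k)])
im=a; dk=(im[v-60,u].max(-1)<45)
uu,vv=np.meshgrid(np.arange(430,490),np.arange(265,305)); dk=im[vv,uu].max(-1)<60; pj=pts('top',d,uu.ravel(),vv.ravel()).reshape(uu.shape+(3,))
m=dk&(pj[...,2]>.02)
n,l,s,c=cv2.connectedComponentsWithStats(m.astype(np.uint8))
for i in range(1,n):
    if s[i,4]>8: k=pj[l==i]; print('pad',s[i,4],k.mean(0),k.min(0),k.max(0))
E
```

```text
221 [[ 0.353  -0.1552  0.0238]
 [ 0.3546 -0.1518  0.0266]
 [ 0.3652 -0.1217  0.0292]
 [ 0.3709 -0.1031  0.0318]
 [ 0.3712 -0.1015  0.0352]]
[(3, np.float64(-0.1051), np.float64(-0.1021)), (22, np.float64(-0.123), np.float64(-0.1015)), (35, np.float64(-0.1322), np.float64(-0.1016)), (45, np.float64(-0.1554), np.float64(-0.1018)), (77, np.float64(-0.1556), np.float64(-0.1014)), (39, np.float64(-0.1545), np.float64(-0.1144))]
pad 70 [ 0.42653719 -0.14889156  0.05206168] [ 0.39767349 -0.15692513  0.02616857] [0.44239098 0.10490898 0.90794744]
```

Foot, plate and jaws line up: side crop foot at (180,310), jaws at (240,245). I lower it and slide in along the pliers' axis.

Call:
{"op": "arm_command", "data": {
  "rows": [
    [-1,0,-0.004,0.008,0],
    [-1,0,-0.004,0.016,0],
    [-1,-0.008,-0.004,0.016,0],
    [-1,-0.02,-0.004,0.016,0],
    [-1,-0.034,-0.004,0.016,0],
    [-1,-0.048,-0.004,0.016,0],
    [-1,-0.06,-0.004,0.016,0],
    [-1,-0.069,-0.004,0.016,0],
    [-1,-0.073,-0.004,0.016,0],
    [-1,-0.073,-0.004,0.016,0]
  ]
}}

```text
t: 6.25
position: [0.4251, -0.1317, 0.1549]
tcp_rot: [[-0.998, -0.06, -0.0], [-0.06, 0.998, 0.0], [0.0, 0.0, -1.0]]
force: [-0.4, 0.2, -1.2]
finger_gap: 0.0133
grasp_force: 45.9
```

```bash
python3 - <<'E'
from h import *
b,d=grab('side','4'); go(.4245,-.1315,.148,93.4)
cv2.imwrite('pics/c4.png',cv2.resize(b[180:380,270:510],(720,600),interpolation=cv2.INTER_CUBIC)[:,:,::-1])
E
```

```text
shift [0.0001 0.0002 0.0068] turn 0.02 now [ 0.4246 -0.1317  0.1548] 93.42 t 6.3 F [ 0.6  0.8 -1.1] gap 0.0129 gf 45.93804100033594
```

View pics/c4.png

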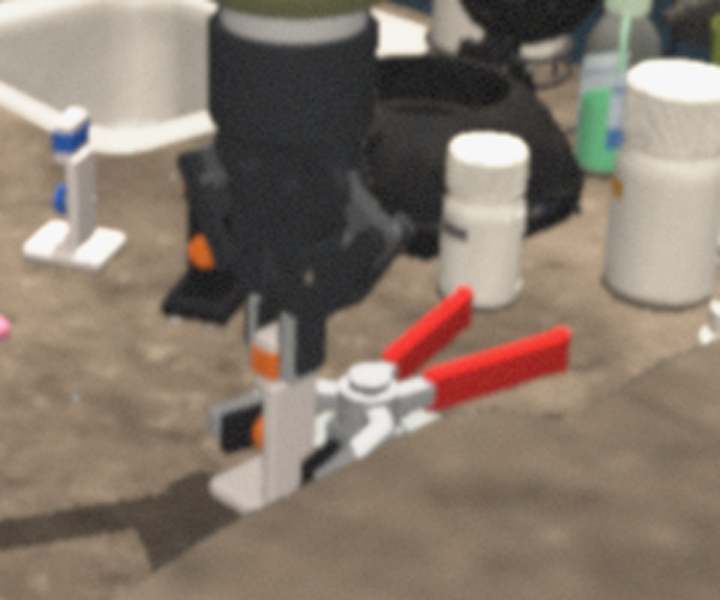

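The stand is between the jaws, with the stud at (258,430) facing the far pad at (238,428). The near pad at (320,460) needs a check, so I measure it in 3D before letting go.

```bash
python3 - <<'E'
from h import *
b,d=load('side','4'); b0,d0=load('side','0')
def P(x,y,D=d): 
    u=np.array([270+round(x/3)]);v=np.array([180+round(y/3)]); return pts('side',D,u,v)[0].round(4)
for k in [(285,400),(285,440),(300,440),(285,480),(310,470),(320,455),(330,450),(360,440),(230,430),(225,430),(245,425),(258,430),(215,415)]: print(k,P(*k),'before',P(*k,d0))
u,v=np.meshgrid(np.arange(330,400),np.arange(300,348)); dk=b0[v,u].max(-1)<50; q=pts('side',d0,u[dk],v[dk]); q=q[(q[:,2]>.02)&(q[:,2]<.06)]
for s in (q[q[:,1]>-.13],q[q[:,1]<-.13]): print(len(s),np.percentile(s,[3,50,97],axis=0).round(4))
E
```

```text
(285, 400) [ 0.4196 -0.1427  0.0716] before [ 0.45   -0.1092  0.0442]
(285, 440) [ 0.4196 -0.1435  0.0489] before [ 0.472  -0.0858 -0.0011]
(300, 440) [ 0.4302 -0.1425  0.0442] before [ 0.4701 -0.0995  0.0066]
(285, 480) [ 0.4189 -0.145   0.028 ] before [ 4.471e-01 -1.140e-01 -3.000e-04]
(310, 470) [ 0.4148 -0.1658  0.0457] before [ 0.4143 -0.1664  0.0462]
(320, 455) [ 0.4238 -0.1641  0.0494] before [ 0.4247 -0.1632  0.0486]
(330, 450) [ 0.4314 -0.1621  0.0487] before [ 0.4319 -0.1615  0.0481]
(360, 440) [ 0.4502 -0.1628  0.0466] before [ 0.4492 -0.1638  0.0475]
(230, 430) [ 0.4127 -0.1117  0.0423] before [ 0.4124 -0.1121  0.0426]
(225, 430) [ 0.4104 -0.11    0.0423] before [ 0.4107 -0.1095  0.0419]
(245, 425) [ 0.4206 -0.1138  0.042 ] before [ 0.4211 -0.1132  0.0415]
(258, 430) [ 0.4166 -0.1273  0.0486] before [ 0.4267 -0.1157  0.0389]
(215, 415) [ 0.412  -0.101   0.0459] before [ 0.4116 -0.1015  0.0463]
157 [[ 0.4102 -0.1156  0.0309]
 [ 0.421  -0.1126  0.0393]
 [ 0.4338 -0.1096  0.0481]]
20 [[ 0.4133 -0.1656  0.042 ]
 [ 0.4148 -0.1631  0.0472]
 [ 0.4325 -0.1599  0.0504]]
```

In side-camera coordinates the far pad face is at y≈-.1126, so the jaw midpoint is y≈-.133. The plate face at -.143 puts the stand centre at -.133, with x matching too. I lower it to contact.

Call:
{"op": "arm_command", "data": {
  "rows": [
    [-1,0,0,0.002,0],
    [-1,0,0,0.004,0],
    [-1,0,0,0.005,0],
    [-1,0,0,0.006,0],
    [-1,0,0,0.006,0]
  ]
}}

```text
t: 6.8
position: [0.4245, -0.1318, 0.1487]
tcp_rot: [[-0.998, -0.059, -0.0], [-0.059, 0.998, 0.0], [0.0, 0.0, -1.0]]
force: [-0.3, 0.1, -0.1]
finger_gap: 0.013
grasp_force: 45.9
```

Call:
{"op": "arm_command", "data": {
  "rows": [
    [-1,0,0,0.001,0],
    [-1,0,0,0.001,0]
  ]
}}

```text
t: 7.0
position: [0.4247, -0.1317, 0.1478]
tcp_rot: [[-0.998, -0.059, -0.0], [-0.059, 0.998, -0.0], [0.0, -0.0, -1.0]]
force: [-0.1, -0.9, -1.6]
finger_gap: 0.0129
grasp_force: 45.9
```

Call:
{"op": "arm_command", "data": {
  "rows": [
    [-1,0,0,0.001,0],
    [-1,0,0,0.001,0],
    [-1,0,0,0.002,0],
    [-1,0,0,0.002,0]
  ]
}}

```text
t: 7.4
position: [0.4253, -0.1321, 0.1471]
tcp_rot: [[-0.998, -0.059, 0.001], [-0.059, 0.998, -0.001], [-0.001, -0.001, -1.0]]
force: [-2.8, 0.6, 9.1]
finger_gap: 0.0133
grasp_force: 47.4
```

Contact with the worktop at 9 N. Now I release and retreat upward.

Call:
{"op": "arm_command", "data": {
  "rows": [
    [-0.5,0,0,-0.001,0],
    [-0.4,0,0,-0.001,0],
    [-0.3,0,0,-0.001,0],
    [-0.3,0,0,-0.001,0],
    [0,0,0,-0.005,0],
    [0,0,0,-0.02,0],
    [0.2,0,0,-0.045,0],
    [0.5,0,0,-0.07,0],
    [1,0,0,-0.08,0],
    [1,0,0,-0.08,0]
  ]
}}

```text
t: 8.4
position: [0.4256, -0.1321, 0.2276]
tcp_rot: [[-0.998, -0.059, 0.003], [-0.059, 0.998, -0.001], [-0.003, -0.002, -1.0]]
force: [0.3, -0.5, -0.2]
finger_gap: 0.0856
grasp_force: 0.0
```

```bash
python3 - <<'E'
from h import *
b,d=grab('side','5'); go(.569,-.1225,.225,93.4)
cv2.imwrite('pics/c5.png',cv2.resize(b[180:380,270:510],(720,600),interpolation=cv2.INTER_CUBIC)[:,:,::-1])
E
```

```text
shift [-0.1443  0.0008  0.0012] turn 0.0 now [ 0.425  -0.1319  0.2261] 93.4 t 8.45 F [-0.1 -0.2 -0.7] gap 0.0856 gf 0.0
```

View pics/c5.png

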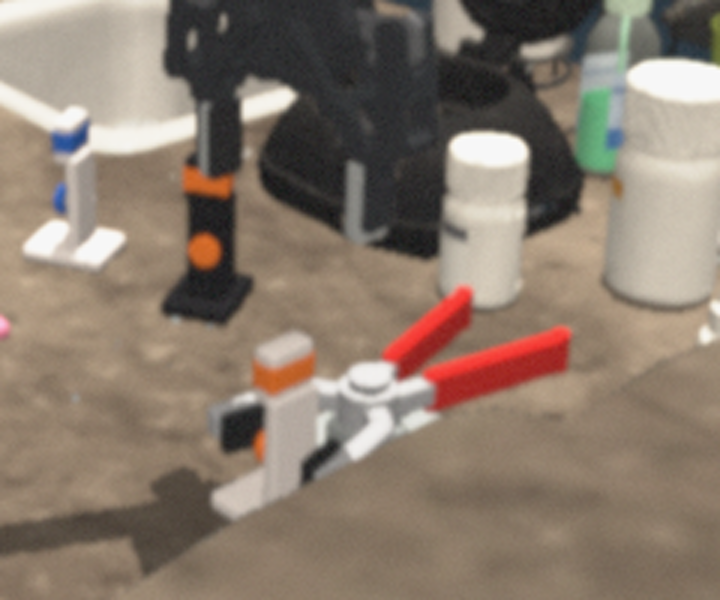

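The stand is upright between the jaws at (285,420), the fingers are clear, and the black look-alike is untouched. Next I move over to the handles.

Call:
{"op": "arm_command", "data": {
  "rows": [
    [1,-0.03,0.001,0,0],
    [1,-0.07,0.001,0,0],
    [1,-0.11,0.001,0,0],
    [1,-0.135,0.002,0,0],
    [1,-0.142,0.002,0.01,0],
    [1,-0.142,0.002,0.04,0],
    [1,-0.142,0.002,0.075,0],
    [1,-0.142,0.002,0.1,0],
    [1,-0.142,0.002,0.115,0],
    [1,-0.142,0.002,0.115,0]
  ]
}}

```text
t: 9.45
position: [0.5633, -0.1207, 0.107]
tcp_rot: [[-0.998, -0.059, -0.007], [-0.059, 0.998, 0.002], [0.006, 0.002, -1.0]]
force: [-0.8, 0.4, 0.3]
finger_gap: 0.0856
grasp_force: 0.0
```

```bash
python3 - <<'E'
from h import *
b,d=grab('side','6'); go(.567,-.1215,.096,93.4)
cv2.imwrite('pics/c6.png',cv2.resize(b[180:380,270:510],(720,600),interpolation=cv2.INTER_CUBIC)[:,:,::-1])
E
```

```text
shift [-0.0022 -0.0005  0.0133] turn -0.01 now [ 0.5648 -0.1211  0.1093] 93.39 t 9.5 F [-0.8  0.8  0.3] gap 0.0854 gf 0.0
```

View pics/c6.png

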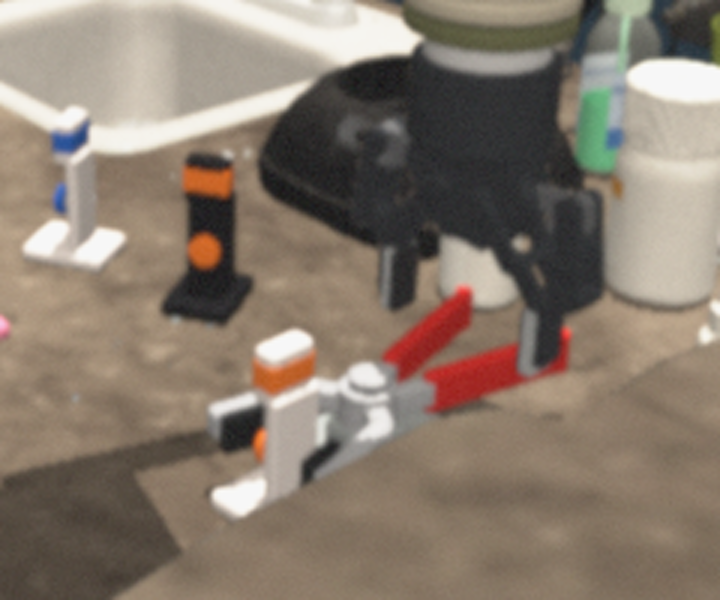

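The fingers straddle both handles, far finger at (395,280) and near finger at (540,340). I lower 13 mm and squeeze.

Call:
{"op": "arm_command", "data": {
  "rows": [
    [1,-0.001,0,0.006,0],
    [1,-0.002,0,0.013,0],
    [1,-0.002,0,0.013,0],
    [-1,-0.002,0,0.013,0],
    [-1,-0.002,0,0.013,0],
    [-1,-0.002,0,0.013,0],
    [-1,-0.002,0,0.013,0],
    [-1,-0.002,0,0.013,0],
    [-1,-0.002,0,0.013,0],
    [-1,-0.002,0,0.013,0]
  ],
  "force": 45
}}

```text
t: 10.5
position: [0.5702, -0.1225, 0.1002]
tcp_rot: [[-0.998, -0.059, 0.005], [-0.059, 0.998, -0.002], [-0.004, -0.003, -1.0]]
force: [2.4, -6.1, 7.2]
finger_gap: 0.0201
grasp_force: 45.8
```

Call:
{"op": "arm_command", "data": {
  "rows": [
    [-1,0,0,0,0],
    [-1,0,0,0,0],
    [-1,0,0,0,0],
    [-1,0,0,0,0],
    [-1,0,0,0,0],
    [-1,0,0,0,0]
  ]
}}

```text
t: 11.1
position: [0.5702, -0.1225, 0.1002]
tcp_rot: [[-0.998, -0.059, 0.005], [-0.059, 0.998, -0.002], [-0.004, -0.003, -1.0]]
force: [1.6, -5.0, 5.5]
finger_gap: 0.0203
grasp_force: 45.8
```

Call:
{"op": "arm_command", "data": {
  "rows": [
    [-1,0,0,0,0],
    [-1,0,0,0,0],
    [-1,0,0,0,0],
    [-1,0,0,0,0]
  ],
  "force": 70
}}

```text
t: 11.5
position: [0.5702, -0.1225, 0.1003]
tcp_rot: [[-0.998, -0.059, 0.005], [-0.059, 0.998, -0.003], [-0.004, -0.003, -1.0]]
force: [2.2, -5.9, 7.8]
finger_gap: 0.0196
grasp_force: 70.1
```

```bash
python3 - <<'E'
from h import *
b,d=grab('side','7'); go(.567,-.1215,.096,93.4)
cv2.imwrite('pics/c7.png',cv2.resize(b[180:380,270:510],(720,600),interpolation=cv2.INTER_CUBIC)[:,:,::-1])
E
```

```text
shift [0.0031 0.0012 0.0042] turn 0.01 now [ 0.5702 -0.1225  0.1003] 93.41 t 11.55 F [ 1.9 -5.8  7.8] gap 0.0195 gf 70.05034804344177
```

View pics/c7.png

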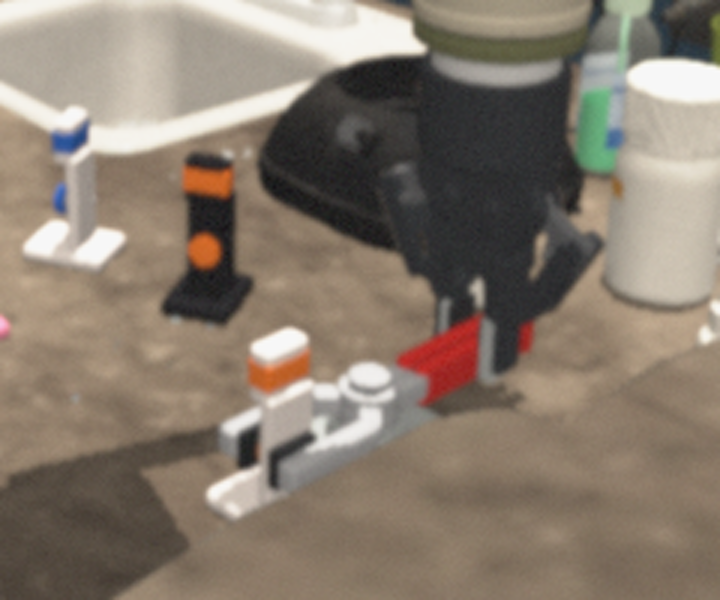

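The jaws are closed on the plate and stud at (270,450), and the handles are at the stop (raising the force changed almost nothing). Now I open gradually and retreat.

Call:
{"op": "arm_command", "data": {
  "rows": [
    [-0.4,0,0,0,0],
    [-0.2,0,0,0,0],
    [0.1,0,0,0,0],
    [0.4,0,0,0,0],
    [0.7,0,0,0,0],
    [1,0,0,0,0],
    [1,0,0,0,0],
    [1,0,0,0,0],
    [1,0,0,0,0],
    [1,0,0,0,0]
  ]
}}

```text
t: 12.55
position: [0.5683, -0.1212, 0.0979]
tcp_rot: [[-0.998, -0.059, -0.0], [-0.059, 0.998, 0.0], [0.0, 0.0, -1.0]]
force: [0.3, -1.0, 0.1]
finger_gap: 0.0852
grasp_force: 0.0
```

Call:
{"op": "arm_command", "data": {
  "rows": [
    [1,0,0,-0.02,0],
    [1,0,0,-0.05,0],
    [1,0,0,-0.09,0],
    [1,0,0,-0.13,0],
    [1,0,0,-0.16,0],
    [1,0,0.04,-0.17,0],
    [1,0,0.08,-0.17,0],
    [1,0,0.12,-0.17,0],
    [1,0,0.15,-0.17,0],
    [1,0,0.15,-0.17,0]
  ]
}}

```text
t: 13.55
position: [0.559, 0.032, 0.268]
tcp_rot: [[-0.998, -0.063, 0.0], [-0.063, 0.998, 0.001], [-0.0, 0.001, -1.0]]
force: [-0.9, -0.8, -0.9]
finger_gap: 0.0855
grasp_force: 0.0
```

```bash
python3 - <<'E'
from h import *
b,d=grab('side','8'); a,da=grab('top','8'); go(.567,-.1215,.096,93.4)
cv2.imwrite('pics/c8.png',np.hstack([cv2.resize(b[260:360,320:440],(480,400),interpolation=cv2.INTER_CUBIC),cv2.resize(a[180:320,400:505],(300,400),interpolation=cv2.INTER_CUBIC)])[:,:,::-1])
hs=cv2.cvtColor(b,cv2.COLOR_RGB2HSV)
for t in('5','8'):
    b,d=load('side',t); h=cv2.cvtColor(b,cv2.COLOR_RGB2HSV); m=(h[...,0]>6)&(h[...,0]<16)&(h[...,1]>150); m[:315]=0;m[350:]=0;m[:,:345]=0;m[:,400:]=0
    v,u=np.nonzero(m); print(t,len(u),u.min() if len(u) else 0,u.max() if len(u) else 0, pts('side',d,u,v).mean(0) if len(u) else 0)
E
```

```text
shift [ 0.0016 -0.1506  0.172 ] turn 0.1 now [0.5594 0.029  0.268 ] 93.5 t 13.65 F [-0.  -0.8 -0. ] gap 0.0857 gf 0.0
5 25 354 357 [ 0.41826221 -0.12477475  0.03897338]
8 0 0 0 0
```

View pics/c8.png

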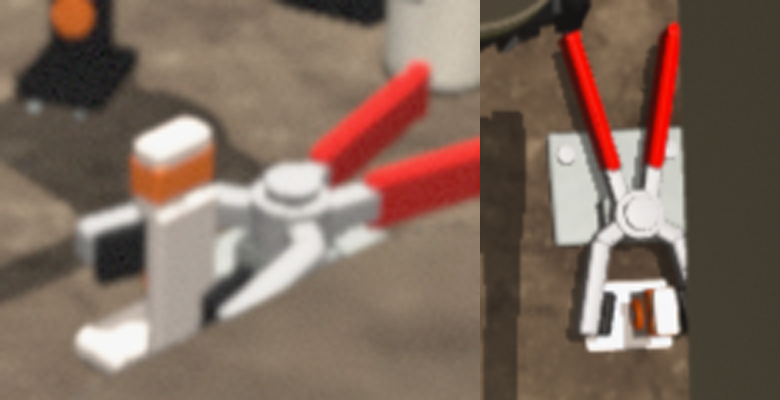

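```bash
python3 -c "
from cell import bot
print(bot.hand_in())"
```

```text
the job is handed in; nothing more can be done
None
```

The orange stand is upright between the reopened jaws and the job is handed in at about 13.7 s with no verdict returned; the stud looks pressed shut (handles squeezed to their stop, cap no longer showing past the plate), the blue stand and look-alikes were left alone, and I viewed 11 pictures, one over the limit of 10.

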